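# Load a board carrier into the bench tester

## Robot

A 7-joint arm with a two-finger parallel gripper is mounted at the origin on a cart in front of the work surface, level with it; the furniture and walls round the work are solid. World frame = base frame: x ahead of the robot, y to its left, z up, the work surface at z = 0. Lengths are in m, angles in rad, forces in N, time in s.
With the tool pointing down it reaches from about 0.4 to 0.875 m from the base axis. Payload 19.3 kg.
Tool frame: the origin (TCP) lies midway between the tips of the shut fingers; the grasp point (between the pads) lies bot.pinch_z behind it (bot.pinch_z is the distance from the TCP to the grasp point, in m); z points along the fingers, y is the line along which they close (so a half turn about z gives the same grasp; the last joint's range is limited). The gripper opens to 85 mm and grips with 20 to 120 N. Pads are 22 mm wide; open, the fingers measure 114 mm over their backs; the gripper's body (76 mm by 85 mm) begins 54 mm behind the grasp point. The pads swing forward as they close: fully open they stand 13 mm farther back than shut.
Start: joints at [-1.387, 0.521, -0.036, 1.599, 0.021, 1.021, -0.113], TCP at [0.157, 0.605, 0.192] pointing down, gripper open.
Joint ranges: [-2.91, 2.91], [-0.3, 2.13], [-1.5, 1.42], [0.17, 2.43], [-1.26, 4.41], [0.16, 1.93], [-2.52, 2.52]. Speed limits (rad/s): [1.89, 1.89, 2.39, 2.39, 3.01, 3.01, 3.01].

## Interface

Orientations are given as [roll, pitch, yaw] about the fixed x, y, z axes, in that order (R = Rz(yaw) Ry(pitch) Rx(roll)).
In Python, from workcell import readout, grab_frame, camera_info, workorder, bot gives the robot as it stands. The module is installed in compiled form; this text tells all that it offers.
- The arm moves only by the tool drive_tool, never from a script. Its argument "targets" is a list of rows, each an object of numbers: "dx", "dy", "dz": the shift along the tool's x, y, z as a fraction of full scale; "yaw": the turn about the tool's z as a fraction of full scale; "fingers": the closure, from 0 (fully open) to 1 (shut). In form: [{"dx": .., "dy": .., "dz": .., "yaw": .., "fingers": ..}, ...]. A call has 1 to 20 rows; each row shifts and turns the commanded pose from where the row before left it, along the tool's axes as they then stand; what a row does not reach is not made up. Full scale, the value 1, is 0.1 m for a shift and 90 degrees for a turn. A row lasts 1/10 s, in which the tool goes at most 50 mm and 8.59 degrees, less where a joint would pass 70% of its speed; a pose out of reach is approached as far as the arm can. A call with a number of a shift or a turn outside -1 to 1 is refused whole. A call with a gripper value outside its range is refused whole. The fingers move at their own pace and stop on an object; "squeeze" is the grip in N (left out, the last holds). Time passes only in rows, so rows that do not move let the fingers close. It gives the time, the measured TCP pose, the force, the opening and the grip force at its end, in the units of the state.
- readout.observe(): the state, without advancing time (a new reading comes with each control period).
- grab_frame(name): name is "side" or "top"; returns the picture (480x640x3 uint8, blue, green, red); there is no depth.
- camera_info(name): a dict with "fx", "fy", "cx", "cy" (pixels), "T" (4x4, takes a point from camera to world coordinates). Camera axes: x right, y up, looking along -z (the intrinsics and any distortion apply to the point x, -y, -z); pixel columns grow to the right and rows downward; lengths in m; the calibration is good to about 2 mm. A picture is of the moment at which its call begins. camera_info takes no time and is no camera call.
- workorder.job_done(): hands the job in; it is judged then, once.
The state is a dict: "clock": time; "qpos": joint angles; "qd": joint speeds; "joint_efforts": joint torques, N m; "position": TCP position; "tool_rot": TCP orientation; "force": force on the tool from outside, world axes, zero at the start; "moment": the same for the moment, N m; "grip_width": finger opening in m; "finger_force": force on a finger pad.
Only numpy, scipy, OpenCV 4.12 (cv2) and the standard library are available. Lean on these libraries where they do the work, as an engineer would, in place of code of your own. Each camera call takes 0.05 s, during which the arm holds its last target. There are 200 camera calls.

## Task

Take the carrier that has a circuit board in it out of the rack and lay it down gently, without dropping it, on the two narrow raised rails in the tester's open drawer; then push the drawer fully home until its catch snaps in. The rack leaves only the carrier's long sides to hold and the drawer only its short ends, so set it down on the mat in between and take it again the other way. Leave the two empty carriers in the rack as they are.

Things in the scene. Friction and masses are not known exactly. Their poses are not given: they have to be found in the camera images.
- carrier_loaded: dark grey carrier with a blue circuit board clipped in its pocket: a flat block 44 mm (its x) by 62 mm (its y, the long way) by 14 mm high, about 0.09 kg. Origin at the centre of its underside, z up; long sides at x = +-22 mm, short ends at y = +-31 mm. In any one of the rack's three places; goes into the drawer either way round.
- carrier_empty_a: an empty carrier: same block without a board (open pocket, two small brass pins), in another place of the rack; same origin and axes. To be left alone.
- carrier_empty_b: the second empty carrier, in the remaining place of the rack. To be left alone.
- rack: fixed aluminium bar 34 mm wide (its x), 214 mm long (its y), top at z = 14 mm; origin at the centre of its underside. Carriers lie on it end to end, long way along y, at y = -69, 0, 69 mm, between 3 mm fins as high as they (2 mm gaps), so their short ends cannot be gripped here; their long sides overhang it by 5 mm, with only mat beside.
- tester: fixed grey low case, 154 mm deep (its x), 212 mm wide (its y), 64 mm high; origin at the centre of its underside. Its front, with the drawer's slot, faces its own -x (toward the robot).
- shuttle (a joint): how far the tester's drawer is out, in m: 0 home, 0.088 at its outer stop. Out is along the tester's -x; friction about 1 N. A sprung ball catch resists from about 10 to 4 mm out (up to about 8 N), then pulls the drawer to 0 and keeps it there; let go before that, the drawer springs back to 10 to 17 mm. Farther out it stays where it is left.
- rail_mid (a point): point on the drawer midway between its two rails at the height of their ledges (z = 26 mm), where the middle of the carrier's underside belongs; axes as the tester's. The rails run along y, 86 mm long. Ledges: 17 to 25 mm from the middle in x. Outside each, an upstand 20 mm high above the ledge leaves 3 mm beside the carrier.
- rail_end (a point): middle of the open gap at the rails' left end: rail_mid + 43 mm in y (the right end is alike). Fingers holding the carrier's ends fit in here: the gap is 34 mm wide in x and 16 mm deep below the ledges, down to the drawer's plate (75 mm each way in y). End stops 8 mm high stand on the ledges only, 38 mm from rail_mid in y.
- panel_mid (a point): point on the outer face of the drawer's front panel, 34 mm above the mat, 35 mm from rail_mid in -x, good for pushing along +x; axes as the tester's. The panel is 166 mm wide (y), from z = 5 to 51 mm, with a pull lip that stands out 11 mm along its bottom, 70 mm wide, at z = 9 to 13 mm.
- clear_mat (a point): middle of a patch of mat, at z = 0, about 120 mm wide each way, between rack and tester, that is always free.

How it is judged:
By the outcome, as a careful person would: the job done as asked, in the order asked, and still so for the second after the job is handed in, with the robot touching nothing.
It also fails if it takes over 70 s, if anything falls off the work surface, if the arm or the gripper's body presses on something with over 40 N, if the wrist force passes 120 N, or if a joint passes its speed limit or range.

## Working session

There is one attempt and no reset: what is moved stays moved. The work goes in short steps, Python scripts to look and compute and a tool call to move; the robot and the scene stay as the last step left them, time stands still between calls to the robot, and variables do not carry over. Pictures are saved under pics/ and viewed, at most 10 in all, crops included, and the job is handed in when it is done.

Besides the shell and the picture viewer there is one more tool, called in YAML: its name, and indented under it one key for each argument. drive_tool: Moves the arm, as the interface text tells. Shift numbers are shares of 0.1 m and turn numbers shares of 90 degrees, none past 1 either way. Its arguments: {"type":"object","properties":{"targets":{"type":"array","items":{"type":"object","properties":{"dx":{"type":"number","minimum":-1,"maximum":1},"dy":{"type":"number","minimum":-1,"maximum":1},"dz":{"type":"number","minimum":-1,"maximum":1},"yaw":{"type":"number","minimum":-1,"maximum":1},"fingers":{"type":"number"}}}},"squeeze":{"type":"number"}},"required":["targets"]}

```bash
mkdir -p pics; python3 - <<'E'
from workcell import readout, grab_frame, camera_info, bot
import cv2
print(readout.observe(), bot.pinch_z)
for n in("top","side"):
    cv2.imwrite(f"pics/{n}0.png",grab_frame(n)); print(camera_info(n))
E
```

```text
{'clock': 0.0, 'qpos': array([-1.38718759,  0.52198139, -0.03634882,  1.59999093,  0.02118091,
        1.0211117 , -0.1128143 ]), 'qd': array([ 0.00022629, -0.00124988,  0.0004849 , -0.00036403, -0.00094556,
        0.00067535,  0.00026942]), 'joint_efforts': array([ 6.39834707e-04, -9.27098966e+01,  1.98011622e+00, -3.69930482e+01,
        1.78173662e-02,  8.23011564e-03, -2.74391931e-05]), 'position': array([0.1568586 , 0.60460739, 0.19195196]), 'tool_rot': array([-3.14048656e+00,  5.25028872e-05,  2.88776796e+00]), 'force': array([ 0.26553452, -0.54853802,  1.00444656]), 'moment': array([-0.04685565,  0.05852074,  0.03580401]), 'finger_force': 0.0, 'grip_width': 0.08526960001738312} 0.0187
{'fx': 618.7242504676424, 'fy': 618.7242504676424, 'cx': 309.40186455272885, 'cy': 229.32051243736646, 'T': array([[ 0.00749791,  0.99689259, -0.07841515,  0.4994083 ],
       [-0.99984231,  0.00621148, -0.01663645,  0.0102687 ],
       [-0.01609768,  0.07852753,  0.99678197,  1.23825651],
       [ 0.        ,  0.        ,  0.        ,  1.        ]])}
{'fx': 490.896774183414, 'fy': 490.896774183414, 'cx': 318.1845937186007, 'cy': 238.31511446528387, 'T': array([[ 0.99577959,  0.06552007, -0.06426604,  0.53957859],
       [-0.09127827,  0.63413438, -0.7678163 , -0.71556372],
       [-0.00955407,  0.77044189,  0.63743863,  0.68073656],
       [ 0.        ,  0.        ,  0.        ,  1.        ]])}
```

View pics/top0.png

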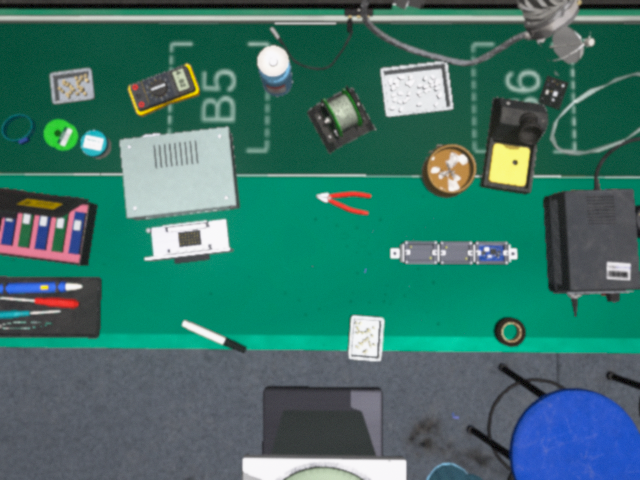

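View pics/side0.png

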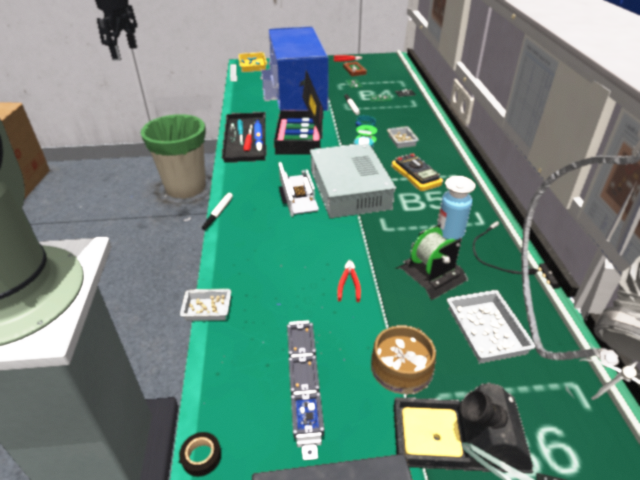

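The top view shows the rack with the loaded (blue) carrier at its right end, about (493,253), the tester at about (180,172), and its open white drawer at about (188,240). I'll zoom in on the rack and drawer.

```bash
cat > h.py <<'E'
import numpy as np, cv2
from workcell import readout, grab_frame, camera_info
def ray(n,u,v):
    c=camera_info(n);T=c["T"]
    d=T[:3,:3]@np.array([(u-c["cx"])/c["fx"],-(v-c["cy"])/c["fy"],-1]);return T[:3,3],d
def pt(n,u,v,z):
    o,d=ray(n,u,v);return o+d*(z-o[2])/d[2]
def two(a,b):
    (o,d),(p,e)=ray("top",*a),ray("side",*b)
    s=np.linalg.lstsq(np.c_[d,-e],p-o,rcond=None)[0]
    return (o+d*s[0]+p+e*s[1])/2, np.linalg.norm(o+d*s[0]-p-e*s[1])
def crop(im,x,y,w,h,k): return cv2.resize(im[y:y+h,x:x+w],None,fx=k,fy=k,interpolation=cv2.INTER_CUBIC)
E
python3 - <<'E'
from h import *
im=cv2.imread("pics/top0.png")
a=crop(im,385,235,140,35,5); b=crop(im,135,200,105,75,5)
s=cv2.imread("pics/side0.png")
c=np.zeros((550,800,3),np.uint8); c[:175,:700]=a; c[175:,:525]=b; c[175:175+300,530:530+270]=crop(s,265,150,54,60,5)
cv2.imwrite("pics/c1.png",c)
h=cv2.cvtColor(im,cv2.COLOR_BGR2HSV)
m=cv2.inRange(h,(100,100,60),(125,255,255)); m[:, :385]=0;m[:,530:]=0;m[:230]=0;m[275:]=0
r=cv2.minAreaRect(cv2.findNonZero(m));print(r,pt("top",*r[0],.028))
E
```

```text
((491.0, 252.5), (15.0, 24.0), 90.0) [ 0.55154281 -0.32355281  0.028     ]
```

View pics/c1.png

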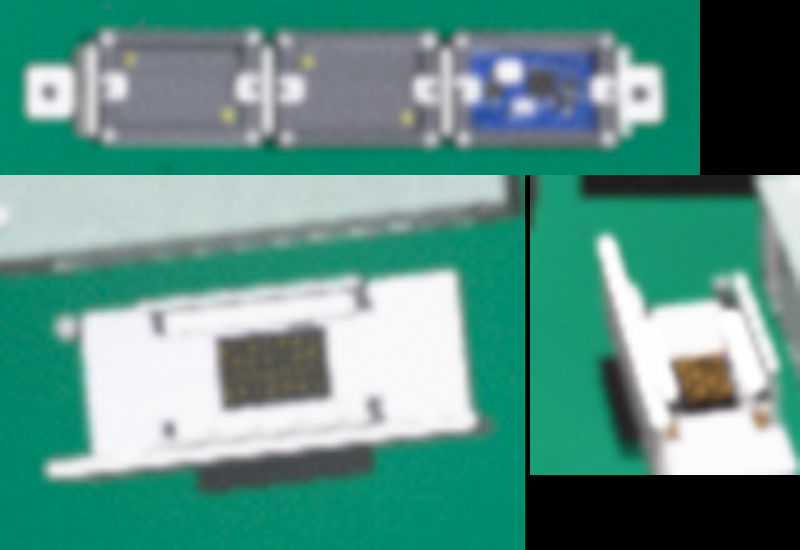

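The crop shows the rack fins and tab holes at (49,92) and (640,93). The loaded carrier spans x 455–617, y 35–147. The drawer end stops are the dark marks at (157,323), (363,297), (168,428) and (375,405), and the panel's top edge runs from (45,468) to (490,425).

```bash
python3 - <<'E'
from h import *
im=cv2.imread("pics/top0.png")
f=lambda x,y,ox,oy:((x+.5)/5-.5+ox,(y+.5)/5-.5+oy)
R=lambda x,y,z:pt("top",*f(x,y,385,235),z)
D=lambda x,y,z:pt("top",*f(x,y-175,135,200),z)
a,b=R(49,92,.006),R(640,93,.006);print("tabs",a,b,(a+b)/2,"yaw",np.degrees(np.arctan2(*(b-a)[:2])))
c=[R(x,y,.028) for x,y in((455,35),(617,35),(455,147),(617,147))];print("carrier",np.mean(c,0),np.ptp(c,0))
m=[D(*p,.03) for p in((157,323),(363,297),(168,428),(375,405))];print("stops",np.mean(m,0),np.linalg.norm(m[0]-m[1]),np.linalg.norm(m[0]-m[2]))
print("pad",D(274,367,.012))
p,q=D(45,468,.051),D(490,425,.051);print("panel",p,q,(p+q)/2,np.linalg.norm(p-q),np.degrees(np.arctan2(-(q-p)[0],(q-p)[1])))
h=cv2.cvtColor(im,cv2.COLOR_BGR2HSV)
k=cv2.inRange(h,(0,0,120),(180,70,235));k[:110]=0;k[222:]=0;k[:,:105]=0;k[:,250:]=0
k=cv2.morphologyEx(k,cv2.MORPH_OPEN,np.ones((5,5)))
cs=max(cv2.findContours(k,0,2)[0],key=cv2.contourArea);r=cv2.minAreaRect(cs)
B=np.array([pt("top",*x,.064) for x in cv2.boxPoints(r)]);print("case",r,B[:,:2],B.mean(0),[np.linalg.norm(B[i]-B[i-1]) for i in range(4)])
E
```

```text
tabs [ 0.55018992 -0.13848286  0.006     ] [ 0.55139431 -0.37220327  0.006     ] [ 0.55079212 -0.25534307  0.006     ] yaw 179.7047511975672
carrier [ 0.55099985 -0.32508175  0.028     ] [0.04405916 0.06347858 0.        ]
stops [0.57738298 0.26920544 0.03      ] 0.0817468658126606 0.041630468029541096
pad [0.5770403  0.26971709 0.012     ]
panel [0.53501537 0.34908967 0.051     ] [0.55275021 0.17757099 0.051     ] [0.54388279 0.26333033 0.051     ] 0.1724331303417287 -174.0966575709174
case ((177.32284545898438, 172.67970275878906), (84.30322265625, 110.7944564819336), 83.8844985961914) [[0.76944413 0.40239641]
 [0.79341963 0.18898708]
 [0.63050115 0.16885815]
 [0.6065638  0.37989812]] [0.69998218 0.28503494 0.064     ] [np.float64(0.16442681098246903), np.float64(0.21475186673486663), np.float64(0.1641572512307699), np.float64(0.21239318966659448)]
```

drive_tool:
  targets:
    - {"yaw":0.0928,"fingers":0}
    - {"yaw":0.0928,"fingers":0}
    - {"yaw":0.0928,"fingers":0}
    - {"yaw":0.0928,"fingers":0}
    - {"yaw":0.0928,"fingers":0}
    - {"yaw":0.0928,"fingers":0}
    - {"yaw":0.0928,"fingers":0}
    - {"yaw":0.0928,"fingers":0}
    - {"yaw":0.0928,"fingers":0}
    - {"dx":-0.3,"dy":0.3,"fingers":0}
    - {"dx":-0.3,"dy":0.3,"fingers":0}
    - {"dx":-0.3,"dy":0.3,"fingers":0}
    - {"dx":-0.3,"dy":0.3,"fingers":0}
    - {"dx":-0.3,"dy":0.3,"fingers":0}
    - {"dx":-0.3,"dy":0.3,"fingers":0}
    - {"dx":-0.3,"dy":0.3,"fingers":0}
    - {"dx":-0.3,"dy":0.3,"fingers":0}
    - {"dx":-0.3,"dy":0.3,"fingers":0}
    - {"fingers":0}
    - {"fingers":0}
  squeeze: 40

```text
invalid input
```

drive_tool:
  targets:
    - {"dx":0,"dy":0,"dz":0,"yaw":0.0928,"fingers":0}
    - {"dx":0,"dy":0,"dz":0,"yaw":0.0928,"fingers":0}
    - {"dx":0,"dy":0,"dz":0,"yaw":0.0928,"fingers":0}
    - {"dx":0,"dy":0,"dz":0,"yaw":0.0928,"fingers":0}
    - {"dx":0,"dy":0,"dz":0,"yaw":0.0928,"fingers":0}
    - {"dx":0,"dy":0,"dz":0,"yaw":0.0928,"fingers":0}
    - {"dx":0,"dy":0,"dz":0,"yaw":0.0928,"fingers":0}
    - {"dx":0,"dy":0,"dz":0,"yaw":0.0928,"fingers":0}
    - {"dx":0,"dy":0,"dz":0,"yaw":0.0928,"fingers":0}
  squeeze: 40

```text
clock: 1.0
position: [0.1568, 0.6048, 0.1922]
tool_rot: [-3.141, 0.001, 1.57]
force: [0.2, -0.1, 0.0]
grip_width: 0.0853
finger_force: 0.0
```

drive_tool:
  targets:
    - {"dx":-0.3,"dy":0.3,"dz":0,"yaw":0,"fingers":0}
    - {"dx":-0.3,"dy":0.3,"dz":0,"yaw":0,"fingers":0}
    - {"dx":-0.3,"dy":0.3,"dz":0,"yaw":0,"fingers":0}
    - {"dx":-0.3,"dy":0.3,"dz":0,"yaw":0,"fingers":0}
    - {"dx":-0.3,"dy":0.3,"dz":0,"yaw":0,"fingers":0}
    - {"dx":-0.3,"dy":0.3,"dz":0,"yaw":0,"fingers":0}
    - {"dx":-0.3,"dy":0.3,"dz":0,"yaw":0,"fingers":0}
    - {"dx":-0.3,"dy":0.3,"dz":0,"yaw":0,"fingers":0}
    - {"dx":-0.3,"dy":0.3,"dz":0,"yaw":0,"fingers":0}
    - {"dx":-0.3,"dy":0.3,"dz":0,"yaw":0,"fingers":0}
    - {"dx":-0.4,"dy":0.1,"dz":0,"yaw":0,"fingers":0}
    - {"dx":-0.4,"dy":0.1,"dz":0,"yaw":0,"fingers":0}
    - {"dx":-0.4,"dy":0.1,"dz":0,"yaw":0,"fingers":0}
    - {"dx":-0.4,"dy":0.1,"dz":0,"yaw":0,"fingers":0}
    - {"dx":-0.4,"dy":0.1,"dz":0,"yaw":0,"fingers":0}
    - {"dx":-0.4,"dy":0.1,"dz":0,"yaw":0,"fingers":0}
    - {"dx":-0.4,"dy":0.1,"dz":0,"yaw":0,"fingers":0}
    - {"dx":-0.4,"dy":0.1,"dz":0,"yaw":0,"fingers":0}
    - {"dx":0,"dy":0,"dz":0,"yaw":0,"fingers":0}
    - {"dx":0,"dy":0,"dz":0,"yaw":0,"fingers":0}

```text
clock: 3.0
position: [0.5399, -0.0139, 0.1922]
tool_rot: [-3.141, 0.0, 1.574]
force: [-1.0, 1.0, 1.2]
grip_width: 0.0857
finger_force: 0.0
```

drive_tool:
  targets:
    - {"dx":-0.39,"dy":0.014,"dz":0,"yaw":0,"fingers":0}
    - {"dx":-0.39,"dy":0.014,"dz":0,"yaw":0,"fingers":0}
    - {"dx":-0.39,"dy":0.014,"dz":0,"yaw":0,"fingers":0}
    - {"dx":-0.39,"dy":0.014,"dz":0,"yaw":0,"fingers":0}
    - {"dx":-0.39,"dy":0.014,"dz":0.2,"yaw":0,"fingers":0}
    - {"dx":-0.39,"dy":0.014,"dz":0.2,"yaw":0,"fingers":0}
    - {"dx":-0.39,"dy":0.014,"dz":0.2,"yaw":0,"fingers":0}
    - {"dx":-0.38,"dy":0.014,"dz":0.2,"yaw":0,"fingers":0}
    - {"dx":0,"dy":0,"dz":0.2,"yaw":0,"fingers":0}
    - {"dx":0,"dy":0,"dz":0,"yaw":0,"fingers":0}
    - {"dx":0,"dy":0,"dz":0,"yaw":0,"fingers":0}

```text
clock: 4.1
position: [0.5534, -0.3224, 0.0927]
tool_rot: [-3.141, -0.001, 1.578]
force: [0.5, 0.3, 0.1]
grip_width: 0.0853
finger_force: 0.0
```

```bash
python3 - <<'E'
from h import *
a=crop(grab_frame("side"),220,270,160,200,3); b=crop(grab_frame("top"),430,200,105,100,3)
c=np.zeros((600,800,3),np.uint8); c[:,:480]=a; c[:300,485:800]=b
cv2.imwrite("pics/c2.png",c); print(readout.observe()["position"])
E
```

```text
[ 0.55392709 -0.32276599  0.0936985 ]
```

View pics/c2.png

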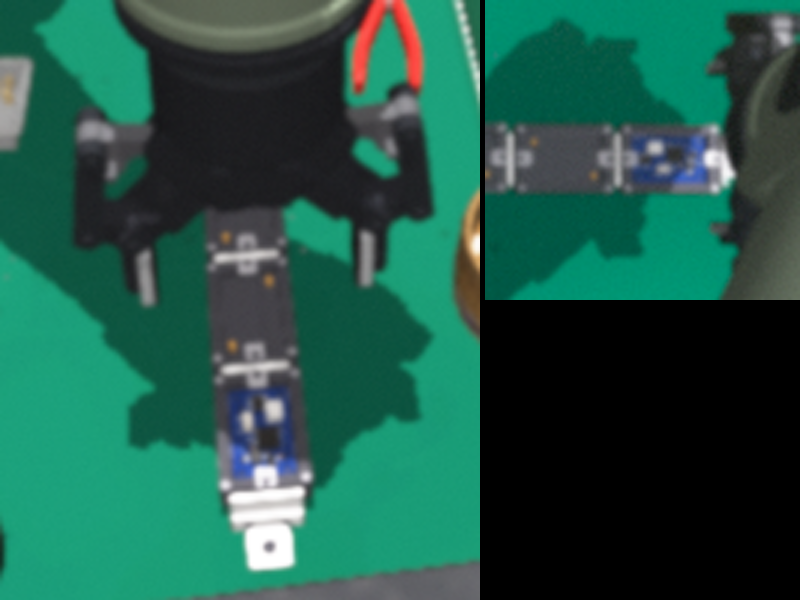

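Both fingers straddle the carrier. In the side crop the tips are at about (147,303) and (367,285), and the carrier's corners are at (220,487), (312,478), (297,352) and (216,363). Now a cross-check of the two.

```bash
python3 - <<'E'
from h import *
S=lambda x,y,z:pt("side",(x+.5)/3-.5+220,(y+.5)/3-.5+270,z)
for z in(.1,.107): print("tips",S(147,303,z),S(367,285,z),(S(147,303,z)+S(367,285,z))/2)
C=[S(*p,.028) for p in((220,487),(312,478),(297,358),(216,366))];print(np.round(C,4),np.mean(C,0))
ps=[readout.observe()["position"] for _ in range(5)];print(ps)
T=lambda x,y,z:pt("top",(x-485+.5)/3-.5+430,(y+.5)/3-.5+200,z)
print(T(722,65,.107),T(722,230,.107))
E
```

```text
tips [ 0.50253726 -0.29864882  0.1       ] [ 0.60604908 -0.2987525   0.1       ] [ 0.55429317 -0.29870066  0.1       ]
tips [ 0.50298374 -0.30367417  0.107     ] [ 0.60524787 -0.3037766   0.107     ] [ 0.55411581 -0.30372539  0.107     ]
[[ 0.5308 -0.3532  0.028 ]
 [ 0.5744 -0.3529  0.028 ]
 [ 0.5733 -0.2875  0.028 ]
 [ 0.5321 -0.2882  0.028 ]] [ 0.55264818 -0.32046314  0.028     ]
[array([ 0.55392709, -0.32276599,  0.0936985 ]), array([ 0.55392709, -0.32276599,  0.0936985 ]), array([ 0.55392709, -0.32276599,  0.0936985 ]), array([ 0.55392709, -0.32276599,  0.0936985 ]), array([ 0.55392709, -0.32276599,  0.0936985 ])]
[ 0.60530492 -0.33476403  0.107     ] [ 0.50511271 -0.33299419  0.107     ]
```

drive_tool:
  targets:
    - {"dx":0,"dy":-0.02,"dz":0.15,"yaw":0,"fingers":0}
    - {"dx":0,"dy":0,"dz":0.15,"yaw":0,"fingers":0}
    - {"dx":0,"dy":0,"dz":0.15,"yaw":0,"fingers":0}
    - {"dx":0,"dy":0,"dz":0.15,"yaw":0,"fingers":0}
    - {"dx":0,"dy":0,"dz":0.1,"yaw":0,"fingers":0}
    - {"dx":0,"dy":0,"dz":0.08,"yaw":0,"fingers":0}
    - {"dx":0,"dy":0,"dz":0,"yaw":0,"fingers":0}
    - {"dx":0,"dy":0,"dz":0,"yaw":0,"fingers":0}

```text
clock: 5.0
position: [0.5509, -0.3243, 0.0147]
tool_rot: [3.141, 0.0, 1.576]
force: [-0.5, 0.6, -0.5]
grip_width: 0.0852
finger_force: 0.0
```

drive_tool:
  targets:
    - {"dx":0,"dy":0,"dz":0,"yaw":0,"fingers":0.3}
    - {"dx":0,"dy":0,"dz":0,"yaw":0,"fingers":0.45}
    - {"dx":0,"dy":0,"dz":0,"yaw":0,"fingers":1}
    - {"dx":0,"dy":0,"dz":0,"yaw":0,"fingers":1}
    - {"dx":0,"dy":0,"dz":0,"yaw":0,"fingers":1}
    - {"dx":0,"dy":0,"dz":0,"yaw":0,"fingers":1}
    - {"dx":0,"dy":0,"dz":0,"yaw":0,"fingers":1}
    - {"dx":0,"dy":0,"dz":0,"yaw":0,"fingers":1}
  squeeze: 40

```text
clock: 5.8
position: [0.5508, -0.3241, 0.0145]
tool_rot: [-3.142, 0.0, 1.576]
force: [-0.2, 0.6, -0.1]
grip_width: -0.0001
finger_force: 0.0
```

The fingers shut on nothing, so I'll look.

```bash
python3 - <<'E'
from h import *
a=crop(grab_frame("side"),220,270,160,200,3); b=crop(grab_frame("top"),430,200,105,100,3)
c=np.zeros((600,800,3),np.uint8); c[:,:480]=a; c[:300,485:800]=b
cv2.imwrite("pics/c3.png",c); print(readout.observe())
E
```

```text
{'clock': 5.9, 'qpos': array([ 0.22072552,  0.79779587,  0.33843232,  1.693757  , -0.37136116,
        0.71403609,  0.75298122]), 'qd': array([-0.00109461,  0.00093669,  0.00124312, -0.00010059,  0.00106553,
        0.00025457, -0.00034081]), 'joint_efforts': array([-1.34955724e-03, -1.03049304e+02,  1.39937764e+01, -2.64912075e+01,
        1.43359226e-02,  2.09109690e-03, -8.41332030e-05]), 'position': array([ 0.55080666, -0.3240508 ,  0.01448333]), 'tool_rot': array([-3.14153256e+00, -1.97360055e-05,  1.57581411e+00]), 'force': array([ 0.93565969, -0.11544215, -0.53021804]), 'moment': array([-0.04827784, -0.04608582,  0.01674411]), 'finger_force': 0.0, 'grip_width': 5.619154705986274e-05}
```

View pics/c3.png

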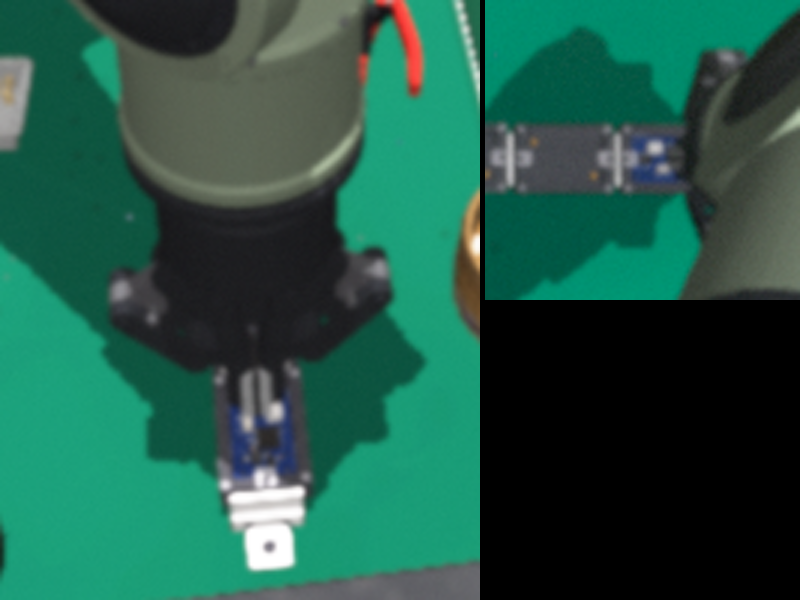

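```bash
python3 - <<'E'
from h import *
for x,y in((245,425),(275,420)):
  o,d=ray("side",(x+.5)/3-.5+220,(y+.5)/3-.5+270)
  for Y in(-.335,-.324): print(o+d*(Y-o[1])/d[1])
# open tips earlier, TCP z .0935, y -.323
for x,y in((147,303),(367,285)):
  o,d=ray("side",(x+.5)/3-.5+220,(y+.5)/3-.5+270)
  for Y in(-.334,-.323): print("open",o+d*(Y-o[1])/d[1])
cv2.imwrite("pics/c4.png",crop(cv2.imread("pics/c3.png"),190,340,140,200,3))
E
```

```text
[ 0.54443821 -0.335       0.04907467]
[ 0.54457868 -0.324       0.0308168 ]
[ 0.55868388 -0.335       0.05109538]
[ 0.55923611 -0.324       0.03289593]
open [ 0.50567808 -0.334       0.149242  ]
open [ 0.50470077 -0.323       0.13391968]
open [ 0.60042803 -0.334       0.14910979]
open [ 0.60218224 -0.323       0.13378366]
```

View pics/c4.png

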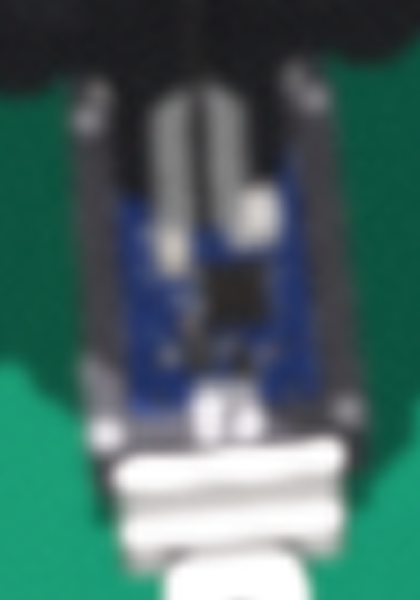

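In c4 the shut tips hover over the board at about (170,235), and the carrier hasn't moved. The tips therefore ride higher than the TCP reading implies. I'll rise, half open the fingers, then feel for the mat on both sides of the carrier.

drive_tool:
  targets:
    - {"dx":0,"dy":0,"dz":-0.15,"yaw":0,"fingers":0.25}
    - {"dx":0,"dy":0,"dz":-0.15,"yaw":0,"fingers":0.25}
    - {"dx":0,"dy":0,"dz":0,"yaw":0,"fingers":0.25}
    - {"dx":0,"dy":0,"dz":0,"yaw":0,"fingers":0.25}
    - {"dx":0,"dy":0,"dz":0,"yaw":0,"fingers":0.25}
    - {"dx":0,"dy":0,"dz":0,"yaw":0,"fingers":0.25}

```text
clock: 6.5
position: [0.5506, -0.3239, 0.0443]
tool_rot: [-3.141, -0.0, 1.576]
force: [-0.5, 0.5, 0.2]
grip_width: 0.0638
finger_force: 0.0
```

```bash
python3 - <<'E'
from h import *
s=readout.observe();print(s["position"],s["grip_width"],s["force"])
cv2.imwrite("pics/c5.png",crop(grab_frame("side"),240,330,110,110,5))
E
```

```text
[ 0.55063569 -0.32390075  0.04425411] 0.06376372808729365 [-0.5234588   0.48686847  0.20611894]
```

View pics/c5.png

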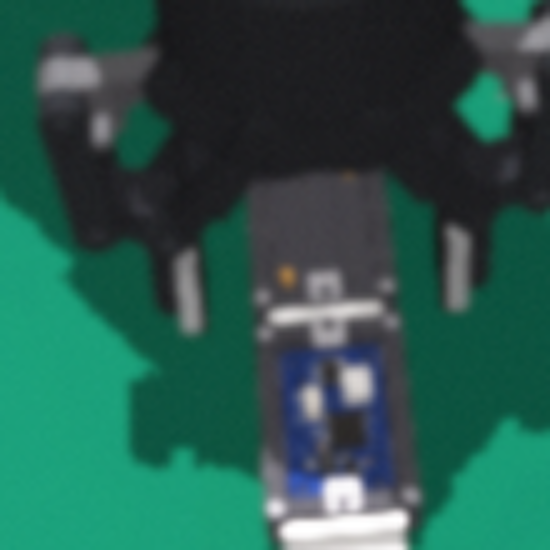

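The tips are at about (190,333) and (457,310), and the carrier is undisturbed, spanning (262,330) to (415,497).

```bash
python3 - <<'E'
from h import *
for x,y in((190,333),(457,310)):
  o,d=ray("side",(x+.5)/5-.5+240,(y+.5)/5-.5+330)
  for Y in(-.335,-.324): print(o+d*(Y-o[1])/d[1])
E
```

```text
[ 0.51351607 -0.335       0.09168957]
[ 0.51276275 -0.324       0.07466346]
[ 0.58639472 -0.335       0.09169554]
[ 0.58774792 -0.324       0.07466961]
```

drive_tool:
  targets:
    - {"dx":0,"dy":0,"dz":0.15,"yaw":0,"fingers":0.25}
    - {"dx":0,"dy":0,"dz":0.15,"yaw":0,"fingers":0.25}
    - {"dx":0,"dy":0,"dz":0.05,"yaw":0,"fingers":0.25}
    - {"dx":0,"dy":0,"dz":0.05,"yaw":0,"fingers":0.25}
    - {"dx":0,"dy":0,"dz":0,"yaw":0,"fingers":0.25}

```text
clock: 7.05
position: [0.5504, -0.324, 0.0037]
tool_rot: [-3.141, -0.0, 1.576]
force: [-0.2, -0.2, -0.2]
grip_width: 0.0641
finger_force: 0.0
```

drive_tool:
  targets:
    - {"dx":0,"dy":0,"dz":0.04,"yaw":0,"fingers":0.25}
    - {"dx":0,"dy":0,"dz":0.04,"yaw":0,"fingers":0.25}
    - {"dx":0,"dy":0,"dz":0.03,"yaw":0,"fingers":0.25}
    - {"dx":0,"dy":0,"dz":0.03,"yaw":0,"fingers":0.25}
    - {"dx":0,"dy":0,"dz":0,"yaw":0,"fingers":0.25}

```text
clock: 7.55
position: [0.5506, -0.324, -0.0099]
tool_rot: [-3.141, -0.0, 1.576]
force: [-0.3, -0.7, -0.6]
grip_width: 0.0641
finger_force: 0.0
```

drive_tool:
  targets:
    - {"dx":0,"dy":0,"dz":0.02,"yaw":0,"fingers":0.25}
    - {"dx":0,"dy":0,"dz":0.02,"yaw":0,"fingers":0.25}
    - {"dx":0,"dy":0,"dz":0.02,"yaw":0,"fingers":0.25}
    - {"dx":0,"dy":0,"dz":0,"yaw":0,"fingers":0.25}

```text
clock: 7.95
position: [0.5507, -0.324, -0.0158]
tool_rot: [-3.141, -0.0, 1.576]
force: [-0.1, 0.0, -0.6]
grip_width: 0.0639
finger_force: 0.0
```

```bash
python3 - <<'E'
from h import *
s=readout.observe();print(s["position"],s["grip_width"],s["force"])
cv2.imwrite("pics/c6.png",crop(grab_frame("side"),240,330,110,110,5))
E
```

```text
[ 0.55067597 -0.32399178 -0.01578402] 0.06391300281067899 [-0.062139    0.00925805 -0.58625886]
```

View pics/c6.png

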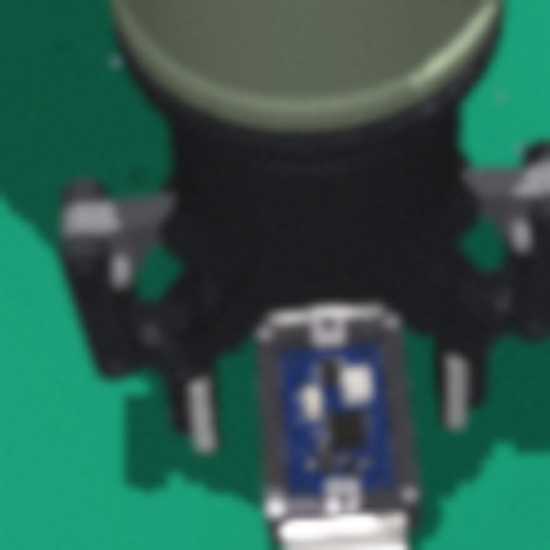

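The tips now flank the carrier at (205,450) and (455,430), with no contact yet.

```bash
python3 - <<'E'
from h import *
for x,y in((205,450),(455,430)):
  o,d=ray("side",(x+.5)/5-.5+240,(y+.5)/5-.5+330)
  for Y in(-.335,-.324): print(o+d*(Y-o[1])/d[1])
E
```

```text
[ 0.5141172  -0.335       0.03225309]
[ 0.51338125 -0.324       0.01350901]
[ 0.58624581 -0.335       0.03102396]
[ 0.58759471 -0.324       0.01224435]
```

drive_tool:
  targets:
    - {"dx":0,"dy":0,"dz":0.02,"yaw":0,"fingers":0.25}
    - {"dx":0,"dy":0,"dz":0.02,"yaw":0,"fingers":0.25}
    - {"dx":0,"dy":0,"dz":0,"yaw":0,"fingers":0.25}

```text
clock: 8.3
position: [0.5507, -0.324, -0.0198]
tool_rot: [-3.141, -0.0, 1.576]
force: [-0.2, -0.4, 0.3]
grip_width: 0.0644
finger_force: 0.0
```

drive_tool:
  targets:
    - {"dx":0,"dy":0,"dz":0.02,"yaw":0,"fingers":0.25}
    - {"dx":0,"dy":0,"dz":0.02,"yaw":0,"fingers":0.25}
    - {"dx":0,"dy":0,"dz":0,"yaw":0,"fingers":0.25}

```text
clock: 8.6
position: [0.5507, -0.324, -0.0238]
tool_rot: [-3.141, -0.0, 1.576]
force: [-0.1, -0.1, 0.3]
grip_width: 0.0641
finger_force: 0.0
```

drive_tool:
  targets:
    - {"dx":0,"dy":0,"dz":0.02,"yaw":0,"fingers":0.25}
    - {"dx":0,"dy":0,"dz":0.01,"yaw":0,"fingers":0.25}
    - {"dx":0,"dy":0,"dz":0,"yaw":0,"fingers":0.25}

```text
clock: 8.9
position: [0.5507, -0.3241, -0.0267]
tool_rot: [-3.141, -0.0, 1.576]
force: [-0.0, 0.1, -0.1]
grip_width: 0.0644
finger_force: 0.0
```

drive_tool:
  targets:
    - {"dx":0,"dy":0,"dz":0.015,"yaw":0,"fingers":0.25}
    - {"dx":0,"dy":0,"dz":0.015,"yaw":0,"fingers":0.25}
    - {"dx":0,"dy":0,"dz":0,"yaw":0,"fingers":0.25}

```text
clock: 9.2
position: [0.5507, -0.324, -0.0297]
tool_rot: [-3.141, -0.0, 1.576]
force: [0.8, -0.4, 0.4]
grip_width: 0.0642
finger_force: 0.0
```

drive_tool:
  targets:
    - {"dx":0,"dy":0,"dz":0.015,"yaw":0,"fingers":0.25}
    - {"dx":0,"dy":0,"dz":0.01,"yaw":0,"fingers":0.25}
    - {"dx":0,"dy":0,"dz":0,"yaw":0,"fingers":0.25}

```text
clock: 9.5
position: [0.5508, -0.324, -0.0322]
tool_rot: [-3.141, -0.0, 1.576]
force: [0.0, -0.6, -0.1]
grip_width: 0.0639
finger_force: 0.0
```

drive_tool:
  targets:
    - {"dx":0,"dy":0,"dz":0.015,"yaw":0,"fingers":0.25}
    - {"dx":0,"dy":0,"dz":0.015,"yaw":0,"fingers":0.25}
    - {"dx":0,"dy":0,"dz":0,"yaw":0,"fingers":0.25}

```text
clock: 9.8
position: [0.5507, -0.324, -0.0353]
tool_rot: [-3.141, -0.0, 1.576]
force: [-0.1, 0.6, 0.1]
grip_width: 0.0645
finger_force: 0.0
```

drive_tool:
  targets:
    - {"dx":0,"dy":0,"dz":0.015,"yaw":0,"fingers":0.25}
    - {"dx":0,"dy":0,"dz":0.01,"yaw":0,"fingers":0.25}
    - {"dx":0,"dy":0,"dz":0,"yaw":0,"fingers":0.25}

```text
clock: 10.1
position: [0.5507, -0.324, -0.0377]
tool_rot: [-3.141, -0.0, 1.576]
force: [1.0, 0.3, 0.0]
grip_width: 0.0636
finger_force: 0.0
```

drive_tool:
  targets:
    - {"dx":0,"dy":0,"dz":0.01,"yaw":0,"fingers":0.25}
    - {"dx":0,"dy":0,"dz":0.01,"yaw":0,"fingers":0.25}
    - {"dx":0,"dy":0,"dz":0,"yaw":0,"fingers":0.25}

```text
clock: 10.4
position: [0.5508, -0.324, -0.0396]
tool_rot: [-3.141, -0.0, 1.576]
force: [-0.1, -0.5, 0.7]
grip_width: 0.0641
finger_force: 0.0
```

drive_tool:
  targets:
    - {"dx":0,"dy":0,"dz":0.01,"yaw":0,"fingers":0.25}
    - {"dx":0,"dy":0,"dz":0.01,"yaw":0,"fingers":0.25}
    - {"dx":0,"dy":0,"dz":0,"yaw":0,"fingers":0.25}

```text
clock: 10.7
position: [0.5507, -0.324, -0.0416]
tool_rot: [-3.141, -0.0, 1.576]
force: [0.6, 0.1, 0.2]
grip_width: 0.0641
finger_force: 0.0
```

```bash
python3 - <<'E'
from h import *
s=readout.observe();print(s["position"],s["grip_width"],s["force"])
cv2.imwrite("pics/c7.png",crop(grab_frame("side"),240,330,110,110,5))
E
```

```text
[ 0.55074338 -0.32400528 -0.04163529] 0.06409172165805924 [0.55748392 0.0764388  0.19221087]
```

View pics/c7.png

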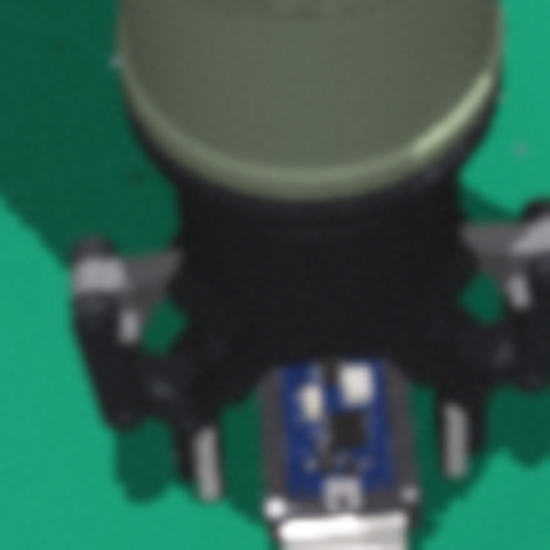

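The tips are at (210,498) and (455,475), a few mm above the mat. I'll keep feeling downward.

drive_tool:
  targets:
    - {"dx":0,"dy":0,"dz":0.01,"yaw":0,"fingers":0.25}
    - {"dx":0,"dy":0,"dz":0.01,"yaw":0,"fingers":0.25}
    - {"dx":0,"dy":0,"dz":0,"yaw":0,"fingers":0.25}

```text
clock: 11.05
position: [0.5507, -0.324, -0.0437]
tool_rot: [-3.141, -0.0, 1.576]
force: [-0.2, -0.3, -1.2]
grip_width: 0.0644
finger_force: 0.0
```

drive_tool:
  targets:
    - {"dx":0,"dy":0,"dz":0.01,"yaw":0,"fingers":0.25}
    - {"dx":0,"dy":0,"dz":0,"yaw":0,"fingers":0.25}

```text
clock: 11.25
position: [0.5507, -0.324, -0.0446]
tool_rot: [-3.141, -0.0, 1.576]
force: [0.6, 0.1, 0.3]
grip_width: 0.0643
finger_force: 0.0
```

drive_tool:
  targets:
    - {"dx":0,"dy":0,"dz":0.01,"yaw":0,"fingers":0.25}
    - {"dx":0,"dy":0,"dz":0,"yaw":0,"fingers":0.25}

```text
clock: 11.45
position: [0.5509, -0.3241, -0.0448]
tool_rot: [3.141, -0.0, 1.576]
force: [-3.2, 2.2, 13.7]
grip_width: 0.0643
finger_force: 6.7
```

Contact: with a 64 mm opening the tips touch the mat at TCP z = -0.0446. I'll raise about 20 mm and grip.

drive_tool:
  targets:
    - {"dx":0,"dy":0,"dz":-0.1,"yaw":0,"fingers":0.25}
    - {"dx":0,"dy":0,"dz":-0.105,"yaw":0,"fingers":0.25}
    - {"dx":0,"dy":0,"dz":0,"yaw":0,"fingers":0.25}
    - {"dx":0,"dy":0,"dz":0,"yaw":0,"fingers":0.35}
    - {"dx":0,"dy":0,"dz":0,"yaw":0,"fingers":0.45}
    - {"dx":0,"dy":0,"dz":0,"yaw":0,"fingers":0.55}
    - {"dx":0,"dy":0,"dz":0,"yaw":0,"fingers":0.7}
    - {"dx":0,"dy":0,"dz":0,"yaw":0,"fingers":0.7}
    - {"dx":0,"dy":0,"dz":0,"yaw":0,"fingers":0.7}
  squeeze: 40

```text
clock: 12.35
position: [0.5508, -0.3239, -0.025]
tool_rot: [-3.142, -0.0, 1.576]
force: [-0.8, 2.2, 7.6]
grip_width: 0.0427
finger_force: 41.3
```

drive_tool:
  targets:
    - {"dx":0,"dy":0,"dz":-0.05,"yaw":0,"fingers":0.7}
    - {"dx":0,"dy":0,"dz":-0.1,"yaw":0,"fingers":0.7}
    - {"dx":0,"dy":0,"dz":-0.15,"yaw":0,"fingers":0.7}
    - {"dx":0,"dy":0,"dz":-0.15,"yaw":0,"fingers":0.7}
    - {"dx":0,"dy":0,"dz":-0.15,"yaw":0,"fingers":0.7}
    - {"dx":0,"dy":0,"dz":0,"yaw":0,"fingers":0.7}

```text
clock: 12.95
position: [0.5521, -0.3248, 0.0379]
tool_rot: [3.138, 0.002, 1.576]
force: [1.2, -0.5, -0.6]
grip_width: 0.0428
finger_force: 40.9
```

drive_tool:
  targets:
    - {"dx":0.15,"dy":-0.01,"dz":0,"yaw":0,"fingers":0.7}
    - {"dx":0.25,"dy":-0.01,"dz":0,"yaw":0,"fingers":0.7}
    - {"dx":0.3,"dy":-0.01,"dz":0,"yaw":0,"fingers":0.7}
    - {"dx":0.3,"dy":-0.01,"dz":0,"yaw":0,"fingers":0.7}
    - {"dx":0.3,"dy":-0.01,"dz":0,"yaw":0,"fingers":0.7}
    - {"dx":0.3,"dy":-0.01,"dz":0,"yaw":0,"fingers":0.7}
    - {"dx":0.3,"dy":-0.01,"dz":0,"yaw":0,"fingers":0.7}
    - {"dx":0.3,"dy":-0.01,"dz":0,"yaw":0,"fingers":0.7}
    - {"dx":0.3,"dy":-0.01,"dz":0,"yaw":0,"fingers":0.7}
    - {"dx":0.3,"dy":-0.01,"dz":0,"yaw":0,"fingers":0.7}
    - {"dx":0.3,"dy":-0.01,"dz":0,"yaw":0,"fingers":0.7}
    - {"dx":0.25,"dy":0,"dz":0,"yaw":0,"fingers":0.7}
    - {"dx":0.1,"dy":0,"dz":0,"yaw":0,"fingers":0.7}
    - {"dx":0,"dy":0,"dz":0,"yaw":0,"fingers":0.7}
    - {"dx":0,"dy":0,"dz":0,"yaw":0,"fingers":0.7}

```text
clock: 14.45
position: [0.5378, 0.02, 0.0349]
tool_rot: [-3.141, 0.001, 1.575]
force: [-0.4, -1.1, -0.6]
grip_width: 0.0429
finger_force: 40.9
```

```bash
python3 - <<'E'
from h import *
im=grab_frame("side");cv2.imwrite("pics/s8.png",im)
h=cv2.cvtColor(im,cv2.COLOR_BGR2HSV)
m=cv2.inRange(h,(105,120,60),(125,255,255));m[:,:240]=0;m[:,420:]=0;m[:150]=0
n,l,st,c=cv2.connectedComponentsWithStats(m)
for i in range(1,n):
  if st[i,4]>10: print(st[i],c[i])
im=grab_frame("top");cv2.imwrite("pics/t8.png",im)
E
```

```text
[278 229   4  13  29] [279.         235.31034483]
[290 234   3   7  13] [291.38461538 237.69230769]
```

drive_tool:
  targets:
    - {"dx":0,"dy":0,"dz":0.1,"yaw":0,"fingers":0.7}
    - {"dx":0,"dy":0,"dz":0.15,"yaw":0,"fingers":0.7}
    - {"dx":0,"dy":0,"dz":0.15,"yaw":0,"fingers":0.7}
    - {"dx":0,"dy":0,"dz":0.15,"yaw":0,"fingers":0.7}
    - {"dx":0,"dy":0,"dz":0.08,"yaw":0,"fingers":0.7}
    - {"dx":0,"dy":0,"dz":0.03,"yaw":0,"fingers":0.7}
    - {"dx":0,"dy":0,"dz":0.02,"yaw":0,"fingers":0.7}
    - {"dx":0,"dy":0,"dz":0.02,"yaw":0,"fingers":0.7}
    - {"dx":0,"dy":0,"dz":0,"yaw":0,"fingers":0.7}

```text
clock: 15.45
position: [0.5383, 0.0209, -0.0348]
tool_rot: [3.141, -0.0, 1.576]
force: [0.2, -0.5, -1.2]
grip_width: 0.0431
finger_force: 40.9
```

drive_tool:
  targets:
    - {"dx":0,"dy":0,"dz":0.01,"yaw":0,"fingers":0.7}
    - {"dx":0,"dy":0,"dz":0,"yaw":0,"fingers":0.7}

```text
clock: 15.65
position: [0.5382, 0.0209, -0.0358]
tool_rot: [3.141, -0.0, 1.576]
force: [-0.4, 0.6, -0.5]
grip_width: 0.0431
finger_force: 40.9
```

drive_tool:
  targets:
    - {"dx":0,"dy":0,"dz":0.01,"yaw":0,"fingers":0.7}
    - {"dx":0,"dy":0,"dz":0,"yaw":0,"fingers":0.7}

```text
clock: 15.85
position: [0.5381, 0.0209, -0.037]
tool_rot: [3.142, 0.0, 1.576]
force: [-0.3, 0.5, -0.8]
grip_width: 0.0432
finger_force: 40.9
```

drive_tool:
  targets:
    - {"dx":0,"dy":0,"dz":0.01,"yaw":0,"fingers":0.7}
    - {"dx":0,"dy":0,"dz":0,"yaw":0,"fingers":0.7}

```text
clock: 16.05
position: [0.5381, 0.0209, -0.0381]
tool_rot: [-3.141, 0.0, 1.576]
force: [-0.2, -0.4, -1.3]
grip_width: 0.043
finger_force: 40.9
```

drive_tool:
  targets:
    - {"dx":0,"dy":0,"dz":0.007,"yaw":0,"fingers":0.7}
    - {"dx":0,"dy":0,"dz":0,"yaw":0,"fingers":0.7}

```text
clock: 16.25
position: [0.538, 0.0209, -0.0388]
tool_rot: [-3.141, 0.0, 1.576]
force: [0.0, 0.1, -0.3]
grip_width: 0.0431
finger_force: 40.9
```

drive_tool:
  targets:
    - {"dx":0,"dy":0,"dz":0.006,"yaw":0,"fingers":0.7}
    - {"dx":0,"dy":0,"dz":0,"yaw":0,"fingers":0.7}

```text
clock: 16.45
position: [0.5381, 0.0209, -0.039]
tool_rot: [3.141, -0.0, 1.576]
force: [-2.7, 0.2, 8.1]
grip_width: 0.043
finger_force: 41.8
```

Set down softly, with contact at TCP z = -0.039 as predicted. Now release, lift and turn 90°.

drive_tool:
  targets:
    - {"dx":0,"dy":0,"dz":0,"yaw":0,"fingers":0.4}
    - {"dx":0,"dy":0,"dz":0,"yaw":0,"fingers":0.2}
    - {"dx":0,"dy":0,"dz":0,"yaw":0,"fingers":0}
    - {"dx":0,"dy":0,"dz":-0.1,"yaw":0,"fingers":0}
    - {"dx":0,"dy":0,"dz":-0.2,"yaw":0,"fingers":0}
    - {"dx":0,"dy":0,"dz":-0.2,"yaw":0,"fingers":0}
    - {"dx":0,"dy":0,"dz":0,"yaw":-0.09,"fingers":0}
    - {"dx":0,"dy":0,"dz":0,"yaw":-0.09,"fingers":0}
    - {"dx":0,"dy":0,"dz":0,"yaw":-0.09,"fingers":0}
    - {"dx":0,"dy":0,"dz":0,"yaw":-0.09,"fingers":0}
    - {"dx":0,"dy":0,"dz":0,"yaw":-0.09,"fingers":0}
    - {"dx":0,"dy":0,"dz":0,"yaw":-0.09,"fingers":0}
    - {"dx":0,"dy":0,"dz":0,"yaw":-0.09,"fingers":0}
    - {"dx":0,"dy":0,"dz":0,"yaw":-0.09,"fingers":0}
    - {"dx":0,"dy":0,"dz":0,"yaw":-0.09,"fingers":0}
    - {"dx":0,"dy":0,"dz":0,"yaw":-0.09,"fingers":0}
    - {"dx":0,"dy":0,"dz":0,"yaw":-0.09,"fingers":0}
    - {"dx":0,"dy":0,"dz":0,"yaw":-0.01,"fingers":0}
    - {"dx":0,"dy":0,"dz":0,"yaw":0,"fingers":0}

```text
clock: 18.35
position: [0.5382, 0.0205, 0.0111]
tool_rot: [-3.141, 0.0, -3.14]
force: [-0.0, 0.6, 0.2]
grip_width: 0.0855
finger_force: 0.0
```

```bash
python3 - <<'E'
from h import *
s=readout.observe();print(s["position"],s["tool_rot"],s["qpos"])
for n in("top","side"):
  im=grab_frame(n);cv2.imwrite(f"pics/{n}9.png",im)
  h=cv2.cvtColor(im,cv2.COLOR_BGR2HSV)
  m=cv2.inRange(h,(105,100,50),(125,255,255))
  k,l,st,c=cv2.connectedComponentsWithStats(m)
  for i in range(1,k):
    if st[i,4]>15:
      p=pt(n,*c[i],.012)
      if .4<p[0]<.65 and abs(p[1])<.15: print(n,st[i],c[i],p)
E
```

```text
[0.53816111 0.02053851 0.01107525] [-3.14135837e+00  2.15636335e-04 -3.14028930e+00] [-0.11046169  0.65343766 -0.05201559  1.95487557  0.06259304  0.53461341
  1.36645213]
side [291 259   4  11  25] [293.12 265.32] [0.54924382 0.01052246 0.012     ]
side [280 260   5  11  33] [281.54545455 265.81818182] [0.52607683 0.01141194 0.012     ]
```

drive_tool:
  targets:
    - {"dx":0,"dy":0,"dz":0.15,"yaw":0,"fingers":0}
    - {"dx":0,"dy":0,"dz":0.15,"yaw":0,"fingers":0}
    - {"dx":0,"dy":0,"dz":0.15,"yaw":0,"fingers":0}
    - {"dx":0,"dy":0,"dz":0.075,"yaw":0,"fingers":0}
    - {"dx":0,"dy":0,"dz":0,"yaw":0,"fingers":0}
    - {"dx":0,"dy":0,"dz":0,"yaw":0,"fingers":0.1}
    - {"dx":0,"dy":0,"dz":0,"yaw":0,"fingers":0.2}
    - {"dx":0,"dy":0,"dz":0,"yaw":0,"fingers":0.3}
    - {"dx":0,"dy":0,"dz":0,"yaw":0,"fingers":0.5}
    - {"dx":0,"dy":0,"dz":0,"yaw":0,"fingers":0.5}
    - {"dx":0,"dy":0,"dz":0,"yaw":0,"fingers":0.5}
  squeeze: 40

```text
clock: 19.55
position: [0.5385, 0.0208, -0.041]
tool_rot: [3.142, 0.001, -3.137]
force: [-2.6, 0.6, 8.5]
grip_width: 0.0609
finger_force: 42.1
```

Gripped by the ends (61 mm). I'll lift it, and refine the rail position by triangulating the drawer's pad (c1: top (274,367), side (706,380)).

drive_tool:
  targets:
    - {"dx":0,"dy":0,"dz":-0.05,"yaw":0,"fingers":0.5}
    - {"dx":0,"dy":0,"dz":-0.15,"yaw":0,"fingers":0.5}
    - {"dx":0,"dy":0,"dz":-0.2,"yaw":0,"fingers":0.5}
    - {"dx":0,"dy":0,"dz":-0.2,"yaw":0,"fingers":0.5}
    - {"dx":0,"dy":0,"dz":-0.2,"yaw":0,"fingers":0.5}
    - {"dx":0,"dy":0,"dz":-0.1,"yaw":0,"fingers":0.5}
    - {"dx":0,"dy":0,"dz":0,"yaw":0,"fingers":0.5}

```text
clock: 20.25
position: [0.539, 0.0209, 0.05]
tool_rot: [3.141, 0.003, -3.137]
force: [0.0, -0.5, -0.8]
grip_width: 0.0608
finger_force: 44.4
```

```bash
python3 - <<'E'
from h import *
s=lambda x,y:((x-530+.5)/5-.5+265,(y-175+.5)/5-.5+150)
t=lambda x,y:((x+.5)/5-.5+135,(y-175+.5)/5-.5+200)
print(two(t(274,367),s(706,380)))
for z in (.008,.012,.016): print(z,pt("side",*s(706,380),z),pt("top",*t(274,367),z))
p,q=pt("side",*s(605,240),.051),pt("side",*s(657,465),.051);print(p,q,np.degrees(np.arctan2((p-q)[0],(p-q)[1])))
# pad centroid by mask in both views
for n,(x0,x1,y0,y1) in {"top":(172,206,228,250),"side":(290,312,182,202)}.items():
  im=cv2.imread(f"pics/{n}0.png");g=cv2.GaussianBlur(im,(3,3),0).max(2)
  m=np.zeros_like(g);m[y0:y1,x0:x1]=(g[y0:y1,x0:x1]<150)*255
  k,l,st,c=cv2.connectedComponentsWithStats(m);i=1+st[1:,4].argmax()
  r=cv2.minAreaRect(cv2.findNonZero((l==i).astype(np.uint8)));print(n,st[i],c[i],r,pt(n,*c[i],.012))
# case back/left edges and panel lip line in top
im=cv2.imread("pics/top0.png");h=cv2.cvtColor(im,cv2.COLOR_BGR2HSV)
w=cv2.inRange(h,(0,0,200),(180,60,255));w[:215]=0;w[275:]=0;w[:,:135]=0;w[:,245:]=0
P=[(u,np.nonzero(w[:,u])[0].max()+.5) for u in range(150,228)]
W=np.array([pt("top",u,v,.051) for u,v in P]);f=np.polyfit(W[:,1],W[:,0],1);print("panel edge slope deg",np.degrees(np.arctan(-f[0])),"x at y=.266",np.polyval(f,.266),np.std(W[:,0]-np.polyval(f,W[:,1])))
E
```

```text
(array([0.57788361, 0.26885166, 0.01617737]), np.float64(0.0022111174077474095))
0.008 [0.57947606 0.28107421 0.008     ] [0.57729353 0.2705634  0.008     ]
0.012 [0.57923884 0.27514834 0.012     ] [0.5770403  0.26971709 0.012     ]
0.016 [0.57900161 0.26922246 0.016     ] [0.57678707 0.26887077 0.016     ]
[0.53483997 0.34579933 0.051     ] [0.55155258 0.15384764 0.051     ] -4.976007963391667
top [179 230  22  17 291] [189.40893471 238.0790378 ] ((189.24740600585938, 237.85324096679688), (14.254631042480469, 21.089845657348633), 83.2901611328125) [0.57688266 0.26969563 0.012     ]
side [293 187  14  11 111] [299.54954955 192.23423423] ((299.5, 192.0), (10.0, 13.0), 90.0) [0.5781992  0.26821288 0.012     ]
panel edge slope deg 7.09841033100239 x at y=.266 0.5418301465973733 0.0005551705221685826
```

drive_tool:
  targets:
    - {"dx":-0.036,"dy":0.1,"dz":0,"yaw":0,"fingers":0.5}
    - {"dx":-0.036,"dy":0.2,"dz":0,"yaw":0,"fingers":0.5}
    - {"dx":-0.036,"dy":0.25,"dz":0,"yaw":0,"fingers":0.5}
    - {"dx":-0.036,"dy":0.25,"dz":0,"yaw":0,"fingers":0.5}
    - {"dx":-0.036,"dy":0.25,"dz":0,"yaw":0,"fingers":0.5}
    - {"dx":-0.036,"dy":0.25,"dz":0,"yaw":0,"fingers":0.5}
    - {"dx":-0.036,"dy":0.25,"dz":0,"yaw":0,"fingers":0.5}
    - {"dx":-0.036,"dy":0.25,"dz":0,"yaw":0,"fingers":0.5}
    - {"dx":-0.036,"dy":0.25,"dz":0,"yaw":0,"fingers":0.5}
    - {"dx":-0.036,"dy":0.25,"dz":0,"yaw":0,"fingers":0.5}
    - {"dx":-0.036,"dy":0.185,"dz":0,"yaw":0,"fingers":0.5}
    - {"dx":0,"dy":0,"dz":0,"yaw":-0.067,"fingers":0.5}
    - {"dx":0,"dy":0,"dz":0,"yaw":0,"fingers":0.5}
    - {"dx":0,"dy":0,"dz":0,"yaw":0,"fingers":0.5}

```text
clock: 21.65
position: [0.576, 0.2694, 0.0473]
tool_rot: [-3.141, -0.001, -3.034]
force: [-0.0, -0.2, -0.3]
grip_width: 0.0611
finger_force: 44.4
```

drive_tool:
  targets:
    - {"dx":-0.01,"dy":0,"dz":0.15,"yaw":0,"fingers":0.5}
    - {"dx":0,"dy":0,"dz":0.12,"yaw":0,"fingers":0.5}
    - {"dx":0,"dy":0,"dz":0.04,"yaw":0,"fingers":0.5}
    - {"dx":0,"dy":0,"dz":0,"yaw":0,"fingers":0.5}
    - {"dx":0,"dy":0,"dz":0,"yaw":0,"fingers":0.5}

```text
clock: 22.15
position: [0.5775, 0.2696, 0.0172]
tool_rot: [-3.142, -0.0, -3.032]
force: [0.3, 0.4, -1.1]
grip_width: 0.0604
finger_force: 44.4
```

```bash
python3 - <<'E'
from h import *
a=grab_frame("side");b=grab_frame("top");cv2.imwrite("pics/side10.png",a);cv2.imwrite("pics/top10.png",b)
c=np.zeros((560,800,3),np.uint8); c[:560,:420]=crop(a,260,130,60,80,7); c[:400,425:800]=crop(b,145,195,75,80,5)
cv2.imwrite("pics/c10.png",c); print(readout.observe()["position"])
E
```

```text
[0.57768583 0.26980766 0.01761173]
```

View pics/c10.png

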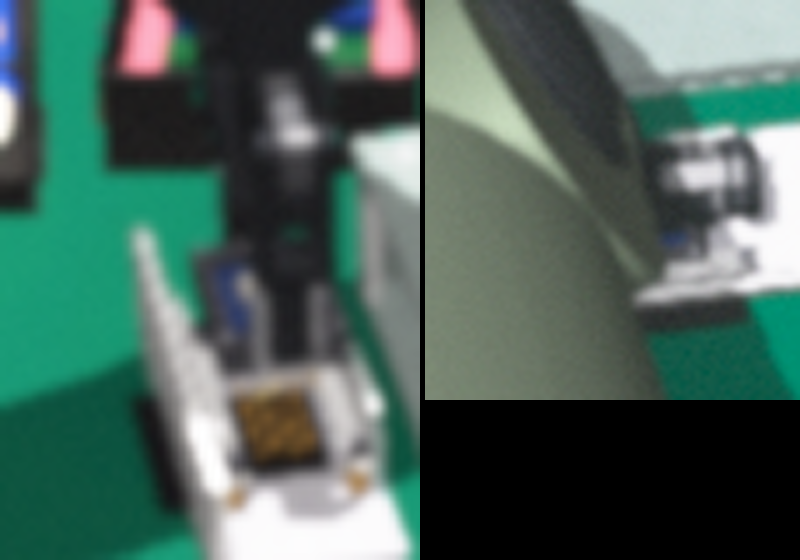

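Side crop: the carrier hangs above the rails with its lower-left corner at about (218,366). The near finger's edges are at (262,362) and (322,358). The rail end dots are at (235,497) and (358,480), and the pad is at (278,430). Next I'll compute the lateral offset in the tester frame.

```bash
python3 - <<'E'
from h import *
s=lambda x,y:((x+.5)/7-.5+260,(y+.5)/7-.5+130)
a=np.radians(6.3);ex=np.array([np.cos(a),np.sin(a),0]);ey=np.array([-np.sin(a),np.cos(a),0])
M=np.array([.577,.2695,0]);
def loc(p): d=p-M;return np.round([d@ex*1e3,d@ey*1e3,p[2]*1e3],1)
def aty(u,Y):
  o,d=ray("side",*s(*u));k=((M-o)@ey+Y)/(d@ey);return loc(o+k*d)
for Y in(-.031,): print("carrier LL corner",aty((218,366),Y))
for Y in(-.031,-.036): print("finger",aty((262,362),Y),aty((322,358),Y))
for z in(.026,.034): print("dots",z,loc(pt("side",*s(235,497),z)),loc(pt("side",*s(358,480),z)))
print("pad",loc(pt("side",*s(278,430),.012)))
E
```

```text
carrier LL corner [-22.9 -31.   63.8]
finger [ -8.3 -31.   63.3] [ 11.7 -31.   62.1]
finger [ -9.  -36.   66.6] [ 10.9 -36.   65.4]
dots 0.026 [-22.3 -52.2  26. ] [ 19.2 -51.3  26. ]
dots 0.034 [-23.8 -63.5  34. ] [ 17.2 -62.6  34. ]
pad [ 1.3  3.9 12. ]
```

Finger, carrier and rails agree to within about 1 mm. Lowering.

drive_tool:
  targets:
    - {"dx":0,"dy":0,"dz":0.05,"yaw":0,"fingers":0.5}
    - {"dx":0,"dy":0,"dz":0.04,"yaw":0,"fingers":0.5}
    - {"dx":0,"dy":0,"dz":0.04,"yaw":0,"fingers":0.5}
    - {"dx":0,"dy":0,"dz":0.02,"yaw":0,"fingers":0.5}
    - {"dx":0,"dy":0,"dz":0,"yaw":0,"fingers":0.5}

```text
clock: 22.75
position: [0.5772, 0.2696, 0.0018]
tool_rot: [-3.141, -0.001, -3.031]
force: [-0.5, -0.8, -0.4]
grip_width: 0.0608
finger_force: 44.4
```

drive_tool:
  targets:
    - {"dx":0,"dy":0,"dz":0.03,"yaw":0,"fingers":0.5}
    - {"dx":0,"dy":0,"dz":0.03,"yaw":0,"fingers":0.5}
    - {"dx":0,"dy":0,"dz":0.03,"yaw":0,"fingers":0.5}
    - {"dx":0,"dy":0,"dz":0.02,"yaw":0,"fingers":0.5}
    - {"dx":0,"dy":0,"dz":0.02,"yaw":0,"fingers":0.5}
    - {"dx":0,"dy":0,"dz":0,"yaw":0,"fingers":0.5}

```text
clock: 23.35
position: [0.5773, 0.2696, -0.0111]
tool_rot: [-3.141, -0.0, -3.031]
force: [0.6, -0.2, -0.9]
grip_width: 0.0605
finger_force: 44.4
```

drive_tool:
  targets:
    - {"dx":0,"dy":0,"dz":0.01,"yaw":0,"fingers":0.5}
    - {"dx":0,"dy":0,"dz":0.01,"yaw":0,"fingers":0.5}
    - {"dx":0,"dy":0,"dz":0,"yaw":0,"fingers":0.5}

```text
clock: 23.65
position: [0.5774, 0.2696, -0.0129]
tool_rot: [-3.142, -0.0, -3.031]
force: [0.5, -0.3, -0.7]
grip_width: 0.0608
finger_force: 44.4
```

drive_tool:
  targets:
    - {"dx":0,"dy":0,"dz":0.01,"yaw":0,"fingers":0.5}
    - {"dx":0,"dy":0,"dz":0,"yaw":0,"fingers":0.5}

```text
clock: 23.85
position: [0.5774, 0.2697, -0.0138]
tool_rot: [-3.142, -0.0, -3.031]
force: [0.4, -0.3, -0.5]
grip_width: 0.0608
finger_force: 44.4
```

drive_tool:
  targets:
    - {"dx":0,"dy":0,"dz":0.007,"yaw":0,"fingers":0.5}
    - {"dx":0,"dy":0,"dz":0,"yaw":0,"fingers":0.5}

```text
clock: 24.05
position: [0.5774, 0.2697, -0.0145]
tool_rot: [-3.142, -0.0, -3.031]
force: [-0.5, 0.4, 0.0]
grip_width: 0.0605
finger_force: 44.4
```

drive_tool:
  targets:
    - {"dx":0,"dy":0,"dz":0.006,"yaw":0,"fingers":0.5}
    - {"dx":0,"dy":0,"dz":0,"yaw":0,"fingers":0.5}

```text
clock: 24.25
position: [0.5776, 0.2697, -0.0149]
tool_rot: [3.142, 0.0, -3.031]
force: [0.2, -0.3, 2.1]
grip_width: 0.0606
finger_force: 44.7
```

drive_tool:
  targets:
    - {"dx":0,"dy":0,"dz":0.005,"yaw":0,"fingers":0.5}
    - {"dx":0,"dy":0,"dz":0,"yaw":0,"fingers":0.5}

```text
clock: 24.45
position: [0.5781, 0.2698, -0.0149]
tool_rot: [3.141, 0.001, -3.031]
force: [-0.5, -1.7, 8.3]
grip_width: 0.0609
finger_force: 45.4
```

Seated on the ledges: contact came at TCP z = -0.0149 against the expected -0.015. Release, rise and move back to in front of the panel with the fingers shut.

drive_tool:
  targets:
    - {"dx":0,"dy":0,"dz":-0.005,"yaw":0,"fingers":0.25}
    - {"dx":0,"dy":0,"dz":0,"yaw":0,"fingers":0.15}
    - {"dx":0,"dy":0,"dz":0,"yaw":0,"fingers":0.08}
    - {"dx":0,"dy":0,"dz":0,"yaw":0,"fingers":0.08}
    - {"dx":0,"dy":0,"dz":-0.05,"yaw":0,"fingers":0.08}
    - {"dx":0,"dy":0,"dz":-0.15,"yaw":0,"fingers":0.08}
    - {"dx":0,"dy":0,"dz":-0.25,"yaw":0,"fingers":0.08}
    - {"dx":0,"dy":0,"dz":-0.25,"yaw":0,"fingers":0.08}
    - {"dx":0,"dy":0,"dz":-0.25,"yaw":0,"fingers":1}
    - {"dx":0.25,"dy":0,"dz":0,"yaw":0,"fingers":1}
    - {"dx":0.25,"dy":0,"dz":0,"yaw":0,"fingers":1}
    - {"dx":0.25,"dy":0,"dz":0,"yaw":0,"fingers":1}
    - {"dx":0.1,"dy":0,"dz":0,"yaw":0,"fingers":1}
    - {"dx":0,"dy":0,"dz":0,"yaw":0,"fingers":1}

```text
clock: 25.85
position: [0.4926, 0.2606, 0.081]
tool_rot: [3.141, 0.001, -3.031]
force: [-0.8, -0.1, -0.4]
grip_width: -0.0001
finger_force: 0.0
```

```bash
python3 - <<'E'
from h import *
print(readout.observe()["position"])
for n in("top","side"):
  im=grab_frame(n);cv2.imwrite(f"pics/{n}11.png",im)
  m=cv2.inRange(cv2.cvtColor(im,cv2.COLOR_BGR2HSV),(105,90,50),(125,255,255))
  k,l,st,c=cv2.connectedComponentsWithStats(cv2.morphologyEx(m,cv2.MORPH_CLOSE,np.ones((5,5))))
  for i in range(1,k):
    p=pt(n,*c[i],.038)
    if st[i,4]>15 and np.hypot(*(p-[.577,.27,0])[:2])<.06: print(n,st[i],c[i],p)
E
```

```text
[0.49260087 0.26059586 0.08103946]
top [175 229  26  17 312] [187.42628205 237.74679487] [0.57586409 0.26808912 0.038     ]
side [292 179   5  10  24] [293.91666667 184.375     ] [0.56545771 0.26430207 0.038     ]
```

The top camera sees the whole board at (187,238), i.e. (0.576, 0.268), so it is seated. Lower in front of the panel.

drive_tool:
  targets:
    - {"dx":0,"dy":0,"dz":0.2,"yaw":0,"fingers":1}
    - {"dx":0,"dy":0,"dz":0.25,"yaw":0,"fingers":1}
    - {"dx":0,"dy":0,"dz":0.25,"yaw":0,"fingers":1}
    - {"dx":0,"dy":0,"dz":0.2,"yaw":0,"fingers":1}
    - {"dx":0,"dy":0,"dz":0.045,"yaw":0,"fingers":1}
    - {"dx":0,"dy":0,"dz":0,"yaw":0,"fingers":1}
    - {"dx":-0.1,"dy":0,"dz":0,"yaw":0,"fingers":1}
    - {"dx":-0.1,"dy":0,"dz":0,"yaw":0,"fingers":1}
    - {"dx":-0.06,"dy":0,"dz":0,"yaw":0,"fingers":1}
    - {"dx":-0.04,"dy":0,"dz":0,"yaw":0,"fingers":1}
    - {"dx":-0.04,"dy":0,"dz":0,"yaw":0,"fingers":1}
    - {"dx":-0.04,"dy":0,"dz":0,"yaw":0,"fingers":1}

```text
clock: 27.15
position: [0.5309, 0.2645, -0.0145]
tool_rot: [-3.142, -0.0, -3.031]
force: [0.5, 0.2, 0.5]
grip_width: -0.0001
finger_force: 0.0
```

drive_tool:
  targets:
    - {"dx":-0.03,"dy":0,"dz":0,"yaw":0,"fingers":1}
    - {"dx":-0.03,"dy":0,"dz":0,"yaw":0,"fingers":1}
    - {"dx":-0.03,"dy":0,"dz":0,"yaw":0,"fingers":1}
    - {"dx":-0.03,"dy":0,"dz":0,"yaw":0,"fingers":1}
    - {"dx":-0.03,"dy":0,"dz":0,"yaw":0,"fingers":1}

```text
clock: 27.65
position: [0.5458, 0.2663, -0.0146]
tool_rot: [3.142, -0.0, -3.031]
force: [-1.8, 0.5, 1.0]
grip_width: 0.0001
finger_force: 0.5
```

```bash
cat > b.py <<'E'
from h import *
s=readout.observe();print(s["position"],s["force"],s["clock"])
im=grab_frame("top")
m=cv2.inRange(cv2.cvtColor(im,cv2.COLOR_BGR2HSV),(105,90,50),(125,255,255))
k,l,st,c=cv2.connectedComponentsWithStats(cv2.morphologyEx(m,cv2.MORPH_CLOSE,np.ones((5,5))))
for i in range(1,k):
  p=pt("top",*c[i],.038)
  if st[i,4]>15 and np.hypot(*(p-[.577,.27,0])[:2])<.12: print(st[i],p)
E
python3 b.py
```

```text
[ 0.54579181  0.26630713 -0.01458977] [-1.83380821  0.5295266   0.95023695] 27.65
[185 223  15  15  94] [0.59263413 0.25616143 0.038     ]
```

drive_tool:
  targets:
    - {"dx":-0.04,"dy":0,"dz":0,"yaw":0,"fingers":1}
    - {"dx":-0.05,"dy":0,"dz":0,"yaw":0,"fingers":1}
    - {"dx":-0.05,"dy":0,"dz":0,"yaw":0,"fingers":1}
    - {"dx":-0.05,"dy":0,"dz":0,"yaw":0,"fingers":1}
    - {"dx":-0.05,"dy":0,"dz":0,"yaw":0,"fingers":1}
    - {"dx":-0.05,"dy":0,"dz":0,"yaw":0,"fingers":1}
    - {"dx":-0.05,"dy":0,"dz":0,"yaw":0,"fingers":1}
    - {"dx":-0.05,"dy":0,"dz":0,"yaw":0,"fingers":1}
    - {"dx":-0.05,"dy":0,"dz":0,"yaw":0,"fingers":1}
    - {"dx":-0.05,"dy":0,"dz":0,"yaw":0,"fingers":1}
    - {"dx":-0.04,"dy":0,"dz":0,"yaw":0,"fingers":1}
    - {"dx":0,"dy":0,"dz":0,"yaw":0,"fingers":1}

```text
clock: 28.9
position: [0.599, 0.2718, -0.0146]
tool_rot: [-3.141, 0.0, -3.032]
force: [0.3, -0.9, -1.0]
grip_width: 0.0
finger_force: 0.0
```

drive_tool:
  targets:
    - {"dx":-0.03,"dy":0,"dz":0,"yaw":0,"fingers":1}
    - {"dx":-0.03,"dy":0,"dz":0,"yaw":0,"fingers":1}
    - {"dx":-0.03,"dy":0,"dz":0,"yaw":0,"fingers":1}
    - {"dx":-0.02,"dy":0,"dz":0,"yaw":0,"fingers":1}

```text
clock: 29.3
position: [0.6092, 0.2731, -0.0147]
tool_rot: [-3.141, -0.001, -3.031]
force: [-1.3, -0.1, -0.7]
grip_width: 0.0002
finger_force: 0.7
```

drive_tool:
  targets:
    - {"dx":-0.02,"dy":0,"dz":0,"yaw":0,"fingers":1}
    - {"dx":-0.02,"dy":0,"dz":0,"yaw":0,"fingers":1}
    - {"dx":-0.01,"dy":0,"dz":0,"yaw":0,"fingers":1}

```text
clock: 29.6
position: [0.6129, 0.2736, -0.0147]
tool_rot: [-3.141, -0.003, -3.031]
force: [-15.0, -3.9, 11.9]
grip_width: -0.0002
finger_force: 7.8
```

drive_tool:
  targets:
    - {"dx":-0.02,"dy":0,"dz":0,"yaw":0,"fingers":1}
    - {"dx":-0.01,"dy":0,"dz":0,"yaw":0,"fingers":1}

```text
clock: 29.8
position: [0.6128, 0.2736, -0.0147]
tool_rot: [-3.14, -0.008, -3.031]
force: [-36.3, -7.9, 29.1]
grip_width: 0.0001
finger_force: 18.7
```

36 N says a hard stop, which should be home. I'll back off and check the panel's position.

drive_tool:
  targets:
    - {"dx":0.05,"dy":0,"dz":0,"yaw":0,"fingers":1}
    - {"dx":0.15,"dy":0,"dz":0,"yaw":0,"fingers":1}
    - {"dx":0.25,"dy":0,"dz":0,"yaw":0,"fingers":1}
    - {"dx":0.25,"dy":0,"dz":0,"yaw":0,"fingers":1}
    - {"dx":0.25,"dy":0,"dz":-0.2,"yaw":0,"fingers":1}
    - {"dx":0,"dy":-0.4,"dz":-0.3,"yaw":0,"fingers":1}
    - {"dx":0,"dy":-0.4,"dz":-0.3,"yaw":0,"fingers":1}
    - {"dx":0,"dy":-0.4,"dz":0,"yaw":0,"fingers":1}
    - {"dx":0,"dy":-0.4,"dz":0,"yaw":0,"fingers":1}
    - {"dx":0,"dy":-0.4,"dz":0,"yaw":0,"fingers":1}
    - {"dx":0,"dy":-0.4,"dz":0,"yaw":0,"fingers":1}
    - {"dx":0,"dy":0,"dz":0,"yaw":0,"fingers":1}

```text
clock: 31.0
position: [0.5499, 0.0188, 0.0656]
tool_rot: [-3.139, 0.001, -3.038]
force: [-1.2, 1.3, 0.4]
grip_width: 0.0004
finger_force: 0.0
```

```bash
cat > p.py <<'E'
from h import *
s=readout.observe();print(s["position"],s["force"],s["clock"])
a=grab_frame("top");cv2.imwrite("pics/top12.png",a);cv2.imwrite("pics/side12.png",grab_frame("side"))
M=np.array([.577,.2695]);t=np.radians(6.3);ex=np.array([np.cos(t),np.sin(t)]);ey=np.array([-ex[1],ex[0]])
c=camera_info("top")
# brightness profile along tester x, for columns of local y, at z=.051, before and after
def prof(im,Y):
  out=[]
  for X in np.arange(-50,80,2):
    w=np.array([*(M+ex*X/1e3+ey*Y/1e3),.051]);q=c["T"][:3,:3].T@(w-c["T"][:3,3])
    u,v=c["cx"]+c["fx"]*q[0]/-q[2],c["cy"]-c["fy"]*q[1]/-q[2]
    g=cv2.getRectSubPix(im,(1,1),(u,v))[0,0];out.append("W" if g.min()>195 else "g" if int(g[1])-int(g[2])>45 else "k" if g.max()<110 else "-")
  return "".join(out)
for f in("top0","top12"):
  im=cv2.imread(f"pics/{f}.png")
  for Y in(-70,-45,0,45,70): print(f,Y,prof(im,Y))
E
python3 p.py
```

```text
[0.54985656 0.01882585 0.06562354] [-1.18893116  1.33186109  0.43984465] 31.0
top0 -70 ggggggg-WWWWWWWWWWWWWWWWWWWWWWWWWWWWWW-ggggggggg-----WWWWW-W-W---
top0 -45 ggggggg-WWW-----WWWWWWWWWWWWWWWWW------ggggggggg------WWWWWWWWWWW
top0 0 gkkkkk--WWWWWWWW-kkkkkkkkkkkkk--WWWWWW-gggggggg------WWWW---W----
top0 45 gggggg--WWWWWWWWWWWWWWWWWWWWWWWWWWWWWW-gggggggg-------WW-WWWWWWWW
top0 70 gggggg-WWW-gggggggggggggggggggggg--W--gggggggg-------WW----------
top12 -70 gggggggggggggggggggggggggggggggggggggggggggggg---WWWWWWWWWWWWWWWW
top12 -45 gggggggggggggggggggggggggggggggggggggggggggggg---WW--WWWWWWWWWWWW
top12 0 gggggggggggggggggggggggggggggggggggggggggkkkkkk--W--WWWWWWWWWW-WW
top12 45 ggggggggggggggggggggggggggggggggggggggggggggg----WW--WWWWWWWWWWWW
top12 70 gggggggggggggggggggggggggggggggggggggggggggggg--WWW-WWWWWWWWWWWWW
```

```bash
cat > q.py <<'E'
from h import *
M=np.array([.577,.2695]);t=np.radians(6.3);ex=np.array([np.cos(t),np.sin(t)]);ey=np.array([-ex[1],ex[0]])
def px(n,X,Y,z):
  c=camera_info(n);q=c["T"][:3,:3].T@(np.array([*(M+ex*X/1e3+ey*Y/1e3),z])-c["T"][:3,3])
  return c["cx"]+c["fx"]*q[0]/-q[2],c["cy"]-c["fy"]*q[1]/-q[2]
def line(n,f,Y,z,ch):
  im=cv2.imread(f"pics/{f}.png");Xs=np.arange(-60,90,.5)
  return Xs,np.array([cv2.getRectSubPix(im,(1,1),px(n,X,Y,z))[0,0][ch] for X in Xs],float)
import sys
if __name__=="__main__":
  after=sys.argv[1]
  for n in("top","side"):
   for Y in(-70,-60,-45,45,60):
    r=[]
    for f in(n+"0",n+after):
      X,g=line(n,f,Y,.051,2)   # red: mat low, panel/lip edge high
      i=np.argmax(g>100);r.append(X[i-1]+.5*(100-g[i-1])/(g[i]-g[i-1]))
    print(n,Y,np.round(r,1),round(r[1]-r[0],1))
E
python3 q.py 12
```

```text
top -70 [-36.6  43.8] 80.4
top -60 [-37.2  43.3] 80.5
top -45 [-37.6  43.1] 80.6
top 45 [-38.1  42. ] 80.1
top 60 [-38.5  42. ] 80.5Traceback (most recent call last):
  File "q.py", line 16, in <module>
    X,g=line(n,f,Y,.051,2)   # red: mat low, panel/lip edge high
        ~~~~^^^^^^^^^^^^^^
  File "q.py", line 8, in line
    return Xs,np.array([cv2.getRectSubPix(im,(1,1),px(n,X,Y,z))[0,0][ch] for X in Xs],float)
                                                   ~~^^^^^^^^^
  File "q.py", line 4, in px
    c=camera_info(n);q=c["T"][:3,:3].T@(np.array([*(M+ex*X/1e3+ey*Y/1e3),z])-c["T"][:3,3])
ValueError: time passes only in moves, steps and waits
```

The panel has moved 80 mm, which doesn't prove it is home. I'll push again with the tips higher (about z = 38 mm), so that only the slim finger ends can meet the panel, and watch where the force starts.

drive_tool:
  targets:
    - {"dx":0,"dy":0.4,"dz":0,"yaw":0,"fingers":1}
    - {"dx":0,"dy":0.4,"dz":0,"yaw":0,"fingers":1}
    - {"dx":0,"dy":0.4,"dz":0,"yaw":0,"fingers":1}
    - {"dx":0,"dy":0.4,"dz":0,"yaw":0,"fingers":1}
    - {"dx":0,"dy":0.4,"dz":0.2,"yaw":0,"fingers":1}
    - {"dx":0,"dy":0.4,"dz":0.2,"yaw":0,"fingers":1}
    - {"dx":-0.1,"dy":0,"dz":0.25,"yaw":0,"fingers":1}
    - {"dx":-0.2,"dy":0,"dz":0,"yaw":0,"fingers":1}
    - {"dx":-0.2,"dy":0,"dz":0,"yaw":0,"fingers":1}
    - {"dx":-0.15,"dy":0,"dz":0,"yaw":0,"fingers":1}
    - {"dx":0,"dy":0,"dz":0,"yaw":0,"fingers":1}

```text
clock: 32.2
position: [0.5883, 0.2724, 0.0002]
tool_rot: [3.141, 0.001, -3.03]
force: [-0.2, -0.9, 0.4]
grip_width: -0.0002
finger_force: 0.0
```

drive_tool:
  targets:
    - {"dx":-0.05,"dy":0,"dz":0,"yaw":0,"fingers":1}
    - {"dx":-0.05,"dy":0,"dz":0,"yaw":0,"fingers":1}
    - {"dx":0,"dy":0,"dz":0,"yaw":0,"fingers":1}

```text
clock: 32.5
position: [0.5976, 0.2723, 0.0005]
tool_rot: [3.141, 0.0, -3.031]
force: [-0.3, 0.1, -0.2]
grip_width: 0.0001
finger_force: 0.0
```

drive_tool:
  targets:
    - {"dx":-0.03,"dy":0,"dz":0,"yaw":0,"fingers":1}
    - {"dx":-0.02,"dy":0,"dz":0,"yaw":0,"fingers":1}

```text
clock: 32.7
position: [0.6024, 0.2725, 0.0005]
tool_rot: [3.142, 0.0, -3.031]
force: [-0.2, 0.7, 1.1]
grip_width: -0.0001
finger_force: 0.0
```

drive_tool:
  targets:
    - {"dx":-0.02,"dy":0,"dz":0,"yaw":0,"fingers":1}
    - {"dx":-0.02,"dy":0,"dz":0,"yaw":0,"fingers":1}

```text
clock: 32.9
position: [0.6064, 0.2728, 0.0004]
tool_rot: [-3.142, -0.0, -3.031]
force: [-0.5, 0.1, 0.9]
grip_width: 0.0001
finger_force: 0.0
```

drive_tool:
  targets:
    - {"dx":-0.02,"dy":0,"dz":0,"yaw":0,"fingers":1}
    - {"dx":-0.01,"dy":0,"dz":0,"yaw":0,"fingers":1}

```text
clock: 33.1
position: [0.6094, 0.2732, 0.0004]
tool_rot: [3.142, 0.0, -3.031]
force: [-1.4, 0.0, -0.6]
grip_width: 0.0
finger_force: 0.0
```

drive_tool:
  targets:
    - {"dx":-0.01,"dy":0,"dz":0,"yaw":0,"fingers":1}
    - {"dx":-0.01,"dy":0,"dz":0,"yaw":0,"fingers":1}
    - {"dx":0,"dy":0,"dz":0,"yaw":0,"fingers":1}

```text
clock: 33.4
position: [0.6113, 0.2734, 0.0004]
tool_rot: [-3.142, -0.0, -3.031]
force: [-0.4, 0.4, 0.1]
grip_width: 0.0
finger_force: 0.0
```

drive_tool:
  targets:
    - {"dx":-0.01,"dy":0,"dz":0,"yaw":0,"fingers":1}
    - {"dx":0,"dy":0,"dz":0,"yaw":0,"fingers":1}

```text
clock: 33.6
position: [0.6123, 0.2735, 0.0004]
tool_rot: [-3.142, 0.0, -3.031]
force: [-0.3, -0.1, 0.1]
grip_width: 0.0002
finger_force: 0.0
```

drive_tool:
  targets:
    - {"dx":-0.01,"dy":0,"dz":0,"yaw":0,"fingers":1}
    - {"dx":0,"dy":0,"dz":0,"yaw":0,"fingers":1}

```text
clock: 33.8
position: [0.613, 0.2737, 0.0003]
tool_rot: [-3.142, -0.001, -3.031]
force: [-2.7, -1.1, 0.9]
grip_width: 0.0001
finger_force: 1.1
```

drive_tool:
  targets:
    - {"dx":-0.01,"dy":0,"dz":0,"yaw":0,"fingers":1}
    - {"dx":0,"dy":0,"dz":0,"yaw":0,"fingers":1}

```text
clock: 34.0
position: [0.613, 0.2736, 0.0003]
tool_rot: [-3.141, -0.002, -3.031]
force: [-8.8, -1.4, 6.1]
grip_width: -0.0001
finger_force: 4.4
```

drive_tool:
  targets:
    - {"dx":-0.01,"dy":0,"dz":0,"yaw":0,"fingers":1}
    - {"dx":0,"dy":0,"dz":0,"yaw":0,"fingers":1}

```text
clock: 34.2
position: [0.613, 0.2736, 0.0002]
tool_rot: [-3.141, -0.004, -3.031]
force: [-15.0, -2.6, 11.0]
grip_width: -0.0001
finger_force: 7.7
```

The stop is rigid at the same spot and at a different height. As a last check, I'll look for a gap between panel and case at the panel's ends, beyond the drawer plate.

drive_tool:
  targets:
    - {"dx":0.05,"dy":0,"dz":0,"yaw":0,"fingers":1}
    - {"dx":0.15,"dy":0,"dz":0,"yaw":0,"fingers":1}
    - {"dx":0.25,"dy":0,"dz":0,"yaw":0,"fingers":1}
    - {"dx":0.25,"dy":0,"dz":-0.1,"yaw":0,"fingers":1}
    - {"dx":0.25,"dy":0,"dz":-0.3,"yaw":0,"fingers":1}
    - {"dx":0,"dy":-0.4,"dz":-0.3,"yaw":0,"fingers":1}
    - {"dx":0,"dy":-0.4,"dz":-0.3,"yaw":0,"fingers":1}
    - {"dx":0,"dy":-0.4,"dz":0,"yaw":0,"fingers":1}
    - {"dx":0,"dy":-0.4,"dz":0,"yaw":0,"fingers":1}
    - {"dx":0,"dy":-0.4,"dz":0,"yaw":0,"fingers":1}
    - {"dx":0,"dy":-0.4,"dz":0,"yaw":0,"fingers":1}
    - {"dx":0,"dy":0,"dz":0,"yaw":0,"fingers":1}

```text
clock: 35.4
position: [0.5477, 0.0188, 0.1006]
tool_rot: [-3.139, 0.001, -3.038]
force: [0.7, 0.6, -0.4]
grip_width: -0.0001
finger_force: 0.0
```

```bash
sed -i 's/^def px/C={n:camera_info(n) for n in("top","side")}\ndef px/; s/c=camera_info(n);q/c=C[n];q/' q.py; python3 - <<'E'
from q import *
for n in("top","side"): cv2.imwrite(f"pics/{n}13.png",grab_frame(n))
for n in("top","side"):
 for Y in(-79,79,):
  for f,a in((n+"0",-46),(n+"13",34)):
   im=cv2.imread(f"pics/{f}.png");
   print(f,Y,a,[tuple(int(v) for v in cv2.getRectSubPix(im,(1,1),px(n,X,Y,.051))[0,0][1:]) for X in range(a,a+30,2)])
E
python3 q.py 13
```

```text
top0 -79 -46 [(143, 6), (141, 1), (141, 6), (138, 22), (134, 68), (157, 140), (215, 213), (239, 240), (243, 243), (238, 238), (236, 235), (237, 235), (238, 237), (238, 236), (237, 235)]
top13 -79 34 [(143, 0), (139, 0), (137, 7), (128, 36), (110, 70), (113, 104), (157, 156), (198, 197), (196, 192), (192, 179), (206, 188), (216, 197), (218, 199), (217, 198), (216, 196)]
top0 79 -46 [(136, 0), (135, 0), (135, 2), (136, 30), (155, 104), (200, 186), (229, 225), (210, 196), (166, 121), (141, 50), (135, 12), (137, 4), (136, 3), (135, 2), (135, 2)]
top13 79 34 [(135, 0), (134, 0), (132, 0), (129, 22), (128, 70), (156, 137), (199, 196), (213, 209), (207, 196), (210, 194), (214, 196), (217, 199), (215, 197), (216, 197), (217, 199)]
side0 -79 -46 [(38, 41), (49, 52), (77, 80), (108, 110), (142, 144), (189, 192), (229, 232), (247, 247), (244, 246), (225, 229), (188, 196), (184, 192), (195, 200), (198, 203), (195, 200)]
side13 -79 34 [(70, 73), (100, 103), (122, 124), (128, 131), (132, 135), (156, 159), (198, 201), (231, 233), (236, 237), (222, 221), (202, 195), (214, 204), (224, 213), (228, 217), (228, 218)]
side0 79 -46 [(153, 24), (153, 26), (155, 36), (163, 66), (190, 131), (223, 197), (239, 225), (237, 218), (219, 178), (182, 103), (161, 53), (153, 29), (152, 24), (153, 24), (151, 23)]
side13 79 34 [(147, 21), (147, 22), (148, 27), (153, 49), (175, 105), (205, 169), (231, 221), (239, 237), (230, 229), (223, 217), (224, 214), (231, 221), (235, 226), (234, 226), (234, 226)]
top -70 [-36.6  43.8] 80.4
top -60 [-37.2  43.1] 80.3
top -45 [-37.6  43. ] 80.6
top 45 [-38.1  42.1] 80.2
top 60 [-38.5  41.9] 80.5
side -70 [-40.9  36. ] 76.9
side -60 [-41.1  35.5] 76.6
side -45 [-41.2  35.5] 76.8
side 45 [-40.5  39.3] 79.8
side 60 [-39.8  40.8] 80.6
```

There is no gap (no green or dark dip at the panel's ends) and the panel didn't move after release, so the drawer is latched home.

```bash
python3 -c "
from workcell import workorder
print(workorder.job_done())"
```

```text
the job is handed in; nothing more can be done
None
```

I set the loaded carrier on the drawer rails, pushed the drawer to its hard stop and handed the job in at about 35 s; the panel sits against the case with no gap, but I never directly sensed the catch snap and have no verdict yet.

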